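# Close and lock the iris of the blue tool-check camera

## Task

Two tool-check cameras look up from the machine bed. The green one is done; on the blue one, turn the slim black iris ring clockwise, as seen looking at the front of the lens, all the way to its closed stop, without pressing on the fixed grey rings on either side of it. Then lock it by pushing its red lever fully over, away from you; leave the green camera and everything else on the bed as they are, and let go.

Things in the scene. Friction and masses are not known exactly. Their poses are not given: they have to be found in the camera images.
- cam_blue: The blue camera, fixed: a 50 mm square blue housing on a 10 mm thick base plate lying on the 12 mm thick bed; origin on the plate's underside, below the iris ring's centre. The lens looks up, leaning 28 degrees from vertical towards this frame's -x (roughly towards the robot). Its lock lever stands at y = +110 mm. There is free room all round the lens for fingers.
- ring_blue (a point): Centre of the blue camera's iris ring, on the lens axis: a slim black knurled ring, 48 mm outside diameter, 11 mm along the axis, 3 mm proud all round of the fixed grey rings directly in front of it and behind it. z = lens axis, pointing out of the lens; the frame turns with the ring, whose white tick (on its front face) lies along x.
- iris_blue (a joint): Angle of that iris ring, rad: 0 fully open, 2.6 fully closed at a solid stop, where its white tick meets the red tick on the front ring. Grows when the ring is turned clockwise as seen looking at the front of the lens. It drags with about 0.2 N m throughout and stays where it is left.
- front_blue: Fixed grey front ring of the blue camera: 42 mm diameter, 10 mm along the axis, with the glass on its front. Origin at the centre of its rear face, 6 mm in front of the iris ring's centre; z = lens axis, outward.
- rear_blue: Fixed grey rear ring of the blue camera: 42 mm diameter, 8.5 mm along the axis, origin at the centre of its rear face, 14.5 mm behind the iris ring's centre; z = lens axis, outward. Right behind it, from that face on, is a wider steel flange, 58 mm diameter: fingertips coming down along the lens must stop short of it.
- lock_blue (a joint): Lock lever of the blue camera, red, rad: 0 leaning to the robot's side (unlocked), 1.0 leaning fully away from the robot (locked). A push of about 2 N at the tip moves it; it stays where it is left.
- lock_blue_tip (a point): Centre of the 26 mm ball at the tip of that lever. Lever 60 mm long, 10 mm thick, pivoted 32 mm above the base plate's underside in a low block (70 x 50 mm, top 35 mm above that underside). It swings in the camera frame's xz plane: from unlocked to locked the tip travels about 58 mm along that +x, at 85 mm above the underside at either end and 7 mm higher midway.
- cam_green: The green camera, fixed: a 50 mm square green housing on a 10 mm thick base plate lying on the 12 mm thick bed; origin on the plate's underside, below the iris ring's centre. The lens looks up, leaning 28 degrees from vertical towards this frame's -x (roughly towards the robot). Its lock lever stands at y = +110 mm. There is free room all round the lens for fingers.
- ring_green (a point): Centre of the green camera's iris ring, on the lens axis: a slim black knurled ring, 48 mm outside diameter, 11 mm along the axis, 3 mm proud all round of the fixed grey rings directly in front of it and behind it. z = lens axis, pointing out of the lens; the frame turns with the ring, whose white tick (on its front face) lies along x.
- iris_green (a joint): Angle of that iris ring, rad: 0 fully open, 2.6 fully closed at a solid stop, where its white tick meets the red tick on the front ring. Grows when the ring is turned clockwise as seen looking at the front of the lens. It drags with about 0.2 N m throughout and stays where it is left.
- front_green: Fixed grey front ring of the green camera: 42 mm diameter, 10 mm along the axis, with the glass on its front. Origin at the centre of its rear face, 6 mm in front of the iris ring's centre; z = lens axis, outward.
- rear_green: Fixed grey rear ring of the green camera: 42 mm diameter, 8.5 mm along the axis, origin at the centre of its rear face, 14.5 mm behind the iris ring's centre; z = lens axis, outward. Right behind it, from that face on, is a wider steel flange, 58 mm diameter: fingertips coming down along the lens must stop short of it.
- lock_green (a joint): Lock lever of the green camera, red, rad: 0 leaning to the robot's side (unlocked), 1.0 leaning fully away from the robot (locked). A push of about 2 N at the tip moves it; it stays where it is left.
- lock_green_tip (a point): Centre of the 26 mm ball at the tip of that lever. Lever 60 mm long, 10 mm thick, pivoted 32 mm above the base plate's underside in a low block (70 x 50 mm, top 35 mm above that underside). It swings in the camera frame's xz plane: from unlocked to locked the tip travels about 58 mm along that +x, at 85 mm above the underside at either end and 7 mm higher midway.
- collet_nut: Bystander on the bed: steel collet nut, 34 mm across, 22 mm high. Origin at its underside.
- step_block: Bystander on the bed: dark stepped clamping block 60 x 30 x 40 mm. Origin at its underside.
- wrench: Bystander on the bed: open-ended wrench lying flat. Origin at its underside.
- screwdriver: Bystander on the bed: screwdriver with a red handle lying flat. Origin at its underside.
- mug: Bystander on the bed: blue mug, 80 mm across, 90 mm high. Origin at its underside.
- spray_can: Bystander on the bed: yellow spray can 54 mm across, 160 mm high. Origin at its underside.
- cutter_jar: Bystander on the bed: clear jar with orange cap, 50 mm across, 70 mm high. Origin at its underside.

How it is judged:
On the way, in this order (a step that is already met when the one before it is completed fails the run):
1. the blue camera's iris ring is turned to its closed stop, still unlocked (value of joint iris_blue above 2.48 rad and value of joint lock_blue below 0.3 rad), for 0.2 s.
2. the blue camera's lock lever is pushed over (value of joint lock_blue above 0.85 rad), for 0.2 s.
At the end, for the whole second after the job is handed in: the blue camera's iris ring is within 0.12 rad of its closed stop and at rest, its lock lever is over (above 0.85 of 1.0 rad); the green camera's ring is still closed (above 2.4 rad) and its lever still over (above 0.85 rad) (value of joint iris_blue above 2.48 rad and value of joint each of lock_blue, lock_green above 0.85 rad and value of joint iris_green above 2.4 rad and velocity of joint iris_blue between -0.05 and 0.05 rad/s); the robot touches nothing.
It fails at once if a fixed grey ring is pressed with more than 3 N (contact force between anything else and front_blue above 3 N or contact force between anything else and front_green above 3 N or contact force between anything else and rear_blue above 3 N or contact force between anything else and rear_green above 3 N).
It fails at once if the blue camera is locked before its iris is closed (value of joint lock_blue above 0.4 rad and value of joint iris_blue below 2.4 rad).
It fails at once if the green camera's ring or lever is shifted (not (value of joint iris_green above 2.4 rad and value of joint lock_green above 0.85 rad)).
It fails at once if a bystander is shifted by more than 20 mm (distance of any of collet_nut, step_block, wrench, screwdriver, mug, spray_can, cutter_jar from where it was at the start of the episode above 0.02 m).
It also fails if it takes over 54 s, if anything falls off the work surface, if the arm or the gripper's body presses on something with over 40 N, if the wrist force passes 120 N, or if a joint passes its speed limit or range.

## Robot

A 7-joint arm with a two-finger parallel gripper is mounted at the origin on the work surface. World frame = base frame: x ahead of the robot, y to its left, z up, the work surface at z = 0. Lengths are in m, angles in rad, forces in N, time in s.
With the tool pointing down it reaches from about 0.425 to 0.875 m from the base axis. Payload 4.7 kg.
Tool frame: the origin (TCP) lies midway between the tips of the shut fingers; the grasp point (between the pads) lies 19 mm behind it; z points along the fingers, y is the direction in which the jaws open and shut (so a half turn about z gives the same grasp; the last joint's range is limited). The gripper opens to 87 mm and grips with 3 to 60 N. Pads are 19 mm wide; open, the fingers measure 117 mm over their backs; the gripper's body (75 mm by 190 mm) begins 51 mm behind the grasp point.
Start: joints at [-1.096, 0.321, -0.07, 1.45, 0.023, 1.371, -0.057], TCP at [0.289, 0.582, 0.223] pointing down, gripper open.
Joint ranges: [-2.86, 2.86], [-0.3, 2.09], [-1.38, 1.24], [0.06, 2.45], [-1.56, 4.7], [0.09, 2.05], [-2.69, 2.69]. Speed limits (rad/s): [2.57, 2.57, 3.14, 3.14, 3.14, 3.14, 3.14].

## Interface

Orientations are given as a rotation vector (axis times angle).
In Python, from bench import monitor, eyes, order gives the robot as it stands. The module is installed in compiled form; this text tells all that it offers.
- The arm moves only by the shell command python3 -m pendant 'ROWS' [FORCE]. ROWS is JSON, a list of rows, each a list of 3 entries, a list of its own where there are three numbers: the turn, a rotation vector about the tool's x, y, z in degrees, then the shift along the tool's x, y, z in m, then the gripper command: -1 is fully open, 1 is shut, values between are in proportion. In form: [[[rx, ry, rz], [tx, ty, tz], hand], ...]. A call has 1 to 8 rows; each row shifts and turns the commanded pose from where the row before left it, along the tool's axes as they then stand; what a row does not reach is not made up. A row lasts 1/8 s, in which the tool goes at most 62.5 mm and 10.7 degrees, less where a joint would pass 70% of its speed; a pose out of reach is approached as far as the arm can. A call is refused whole if a number of a shift passes 0.0625 or a number of a turn 10.7, either way. A call with a gripper value outside its range is refused whole. The fingers move at their own pace and stop on an object; FORCE is the grip in N (left out, the last holds). Time passes only in rows, so rows that do not move let the fingers close. It gives the time, the measured TCP pose, the force and the opening at its end, in the units of the state.
- monitor.get_state(): the state, without advancing time (a new reading comes with each control period).
- eyes.get_image(name): name is "scene" or "top" or "wrist"; returns a dict with "color" (384x512x3 uint8, red, green, blue), "range_z" (384x512 float32, m along the optical axis (not along the pixel's ray), 0 where there is no reading), "fx", "fy", "cx", "cy" (pixels), "k1" (the pictures are not rectified: a ray, as slopes to the right and down, at radius r is drawn at 1 + k1 r^2 times it, then the intrinsics apply), "world_to_cam" (4x4, takes a point from world to camera coordinates). Camera axes: x right, y up, looking along -z (the intrinsics and any distortion apply to the point x, -y, -z); pixel columns grow to the right and rows downward; lengths in m; the calibration is good to about 2 mm. A picture is of the moment at which its call begins.
- order.close_job(): hands the job in, once; it reports no verdict.
The state is a dict: "time": time; "joint_positions": joint angles; "qd": joint speeds; "joint_torque": joint torques, N m; "position": TCP position; "tool_rot": TCP orientation; "ft_force": force on the tool from outside, world axes, zero at the start; "torque": the same for the moment, N m; "grip_width": opening from 0.0 (shut) to 1.0 (fully open).
Only numpy, scipy, OpenCV 4.12 (cv2) and the standard library are available. Lean on these libraries where they do the work, as an engineer would, in place of code of your own. Each camera call takes 0.05 s, during which the arm holds its last target.

## Working session

There is one attempt and no reset: what is moved stays moved. The work goes in short steps, Python scripts to look and compute and a shell command to move; the robot and the scene stay as the last step left them, time stands still between calls to the robot, and variables do not carry over. Pictures are saved under pics/ and viewed, and the job is handed in when it is done.

```bash
ls; mkdir -p pics; cat > h.py <<'E'
import numpy as np, cv2
from bench import monitor, eyes, order
def snap(name,fn=None):
    im=eyes.get_image(name)
    if fn: cv2.imwrite('pics/'+fn,im['color'][:,:,::-1])
    np.savez('pics/%s.npz'%name,**im)
    return im
def load(name): return dict(np.load('pics/%s.npz'%name))
def cloud(im):
    H,W=im['range_z'].shape
    v,u=np.mgrid[0:H,0:W].astype(float)
    xd=(u-im['cx'])/im['fx']; yd=(v-im['cy'])/im['fy']
    x,y=xd.copy(),yd.copy()
    for _ in range(20):
        r2=x*x+y*y; f=1+im['k1']*r2; x=xd/f; y=yd/f
    z=im['range_z']
    P=np.stack([x*z,-y*z,-z,np.ones_like(z)],-1)
    Wp=P@np.linalg.inv(im['world_to_cam']).T
    Wp=Wp[...,:3]; Wp[z<=0]=np.nan
    return Wp
def proj(im,p):
    p=np.atleast_2d(p); q=np.c_[p,np.ones(len(p))]@im['world_to_cam'].T
    x=q[:,0]/-q[:,2]; y=-q[:,1]/-q[:,2]; f=1+im['k1']*(x*x+y*y)
    return np.c_[x*f*im['fx']+im['cx'],y*f*im['fy']+im['cy']]
E
python3 - <<'E'
from h import *
for n in ['scene','top','wrist']:
    im=snap(n,n+'0.png'); print(n,im['fx'],im['k1'],np.linalg.inv(im['world_to_cam'])[:3].round(3).tolist())
print(monitor.get_state())
E
```

```text
pics
scene 359.5854806665817 -0.09796177312645116 [[-0.448, -0.678, 0.583, 1.177], [0.894, -0.344, 0.287, 0.302], [0.006, 0.65, 0.76, 0.862]]
top 370.3592375074514 -0.07703299834857667 [[0.025, 0.996, -0.082, 0.503], [-0.999, 0.023, -0.023, 0.029], [-0.021, 0.082, 0.996, 1.08]]
wrist 324.28083418703574 0.009985737916962665 [[0.445, -0.867, -0.225, 0.227], [0.896, 0.43, 0.113, 0.612], [-0.001, -0.252, 0.968, 0.384]]
{'time': 0.15, 'joint_positions': array([-1.09589863,  0.3216421 , -0.07008591,  1.45137852,  0.02258411,
        1.37081342, -0.05693192]), 'qd': array([ 0.00031768, -0.00277883,  0.00015243, -0.00387514,  0.00110975,
       -0.00048229,  0.00105868]), 'joint_torque': array([-1.07929684e-04, -4.91795897e+01, -4.04677978e-01, -3.12876821e+01,
       -6.39538025e-02,  4.04904597e-02,  1.11071035e-04]), 'position': array([0.28888148, 0.5818129 , 0.22172783]), 'tool_rot': array([-7.17387460e-01, -3.05831676e+00,  2.24749910e-03]), 'ft_force': array([-0.0216778 , -0.15978833, -0.62190031]), 'torque': array([ 0.03329952, -0.00575978, -0.01192934]), 'grip_width': 0.9974686599877781}
```

View pics/scene0.png

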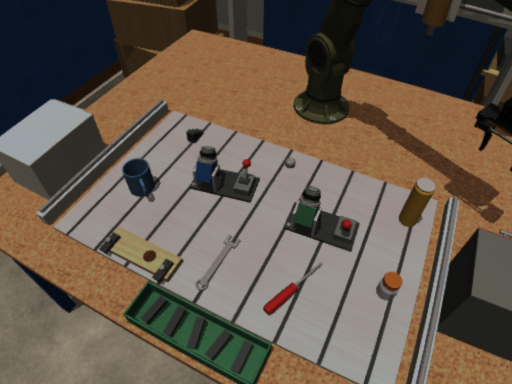

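View pics/top0.png

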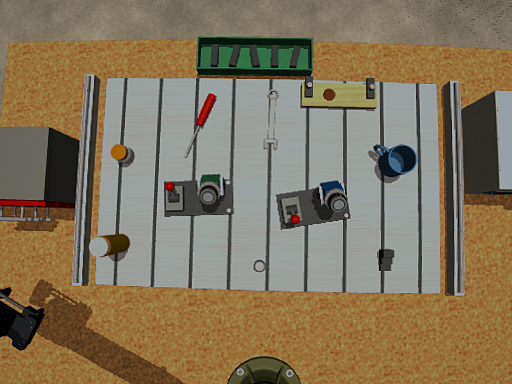

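View pics/wrist0.png

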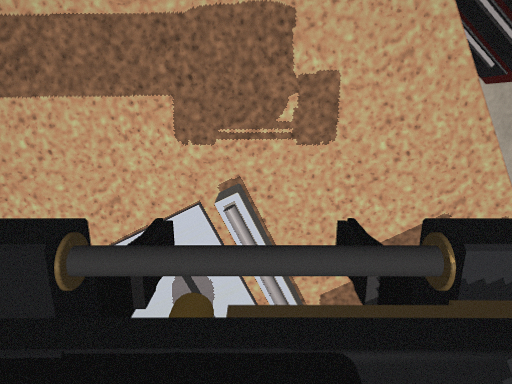

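Top view: the blue camera has its lens at about (338,204) and its red lever ball at (294,219), leaning towards the robot. The green camera is at (210,190), with its lever at (170,186) pushed over. Next I'll measure.

```bash
python3 - <<'E'
from h import *
im=load('top'); C=cloud(im); c=im['color']
crop=cv2.resize(c[160:245,260:380],None,fx=6,fy=6,interpolation=cv2.INTER_CUBIC)
cv2.imwrite('pics/topc.png',crop[:,:,::-1])
for (u,v) in [(294,219),(338,204),(338,203),(338,196),(330,204),(346,204),(290,210),(347,216),(280,200),(300,202),(277,195),(282,228),(350,216),(360,220)]:
    print(u,v,C[v,u].round(4),c[v,u])
s=load('scene'); D=cloud(s)
crop=cv2.resize(s['color'][135:210,180:270],None,fx=7,fy=7,interpolation=cv2.INTER_CUBIC)
cv2.imwrite('pics/scc.png',crop[:,:,::-1])
for nm,I,X in (('top',im,C),('scene',s,D)):
    m=(X[...,0]>.3)&(X[...,0]<.7)&(X[...,1]<0.03)&(X[...,1]>-.3)&(X[...,2]>.03)
    col=I['color'].astype(int)
    red=m&(col[...,0]>120)&(col[...,1]<70)
    blu=m&(col[...,2]>col[...,0]+30)
    for n,k in (('red',red),('blue',blu)):
        P=X[k]; print(nm,n,k.sum(),P.mean(0).round(4),P.min(0).round(4),P.max(0).round(4))
E
```

```text
294 219 [ 0.5054 -0.0656  0.1106] [164  28  11]
338 204 [ 0.5455 -0.1723  0.1474] [113 118 119]
338 203 [ 0.5478 -0.1715  0.1511] [115 118 120]
338 196 [ 0.5652 -0.1707  0.1541] [63 62 57]
330 204 [ 0.5451 -0.1524  0.1456] [32 31 29]
346 204 [ 0.5458 -0.1922  0.1488] [90 88 81]
290 210 [ 0.5301 -0.0594  0.0565] [62 61 59]
347 216 [ 0.5175 -0.2241  0.0271] [174 172 165]
280 200 [ 0.5581 -0.0324  0.0376] [22 22 22]
300 202 [ 0.5545 -0.0906  0.0213] [63 62 60]
277 195 [ 0.5728 -0.0244  0.0245] [69 67 64]
282 228 [ 0.4793 -0.0407  0.0201] [74 73 69]
350 216 [ 0.5178 -0.2343  0.0204] [110 112 110]
360 220 [ 0.507  -0.2661  0.0095] [155 157 153]
top red 50 [ 0.5063 -0.0689  0.1074] [ 0.4975 -0.0798  0.0997] [ 0.516  -0.0605  0.1147]
top blue 152 [ 0.5952 -0.1628  0.1032] [ 0.539  -0.1907  0.0784] [ 0.6108 -0.1387  0.1255]
scene red 22 [ 0.5093 -0.0672  0.109 ] [ 0.4987 -0.0745  0.1048] [ 0.5173 -0.0597  0.1129]
scene blue 268 [ 0.5962 -0.1612  0.1005] [ 0.5733 -0.1847  0.0731] [ 0.6139 -0.1385  0.1253]
```

```bash
sleep 0.1; ls pics
```

```text
scc.png
scene.npz
scene0.png
top.npz
top0.png
topc.png
wrist.npz
wrist0.png
```

View pics/topc.png

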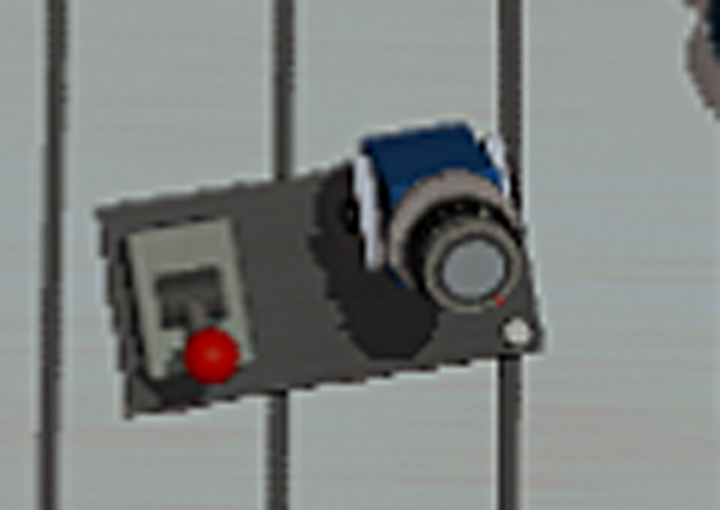

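View pics/scc.png

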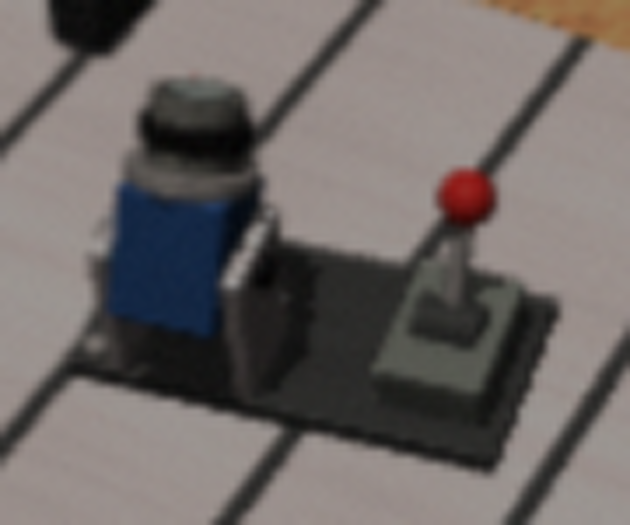

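```bash
cat >> h.py <<'E'
def ray(im,u,v):
    xd=(u-im['cx'])/im['fx']; yd=(v-im['cy'])/im['fy']; x,y=xd,yd
    for _ in range(20):
        f=1+im['k1']*(x*x+y*y); x=xd/f; y=yd/f
    M=np.linalg.inv(im['world_to_cam']); return M[:3,3],M[:3,:3]@np.array([x,-y,-1.])
def atz(im,u,v,z):
    o,d=ray(im,u,v); return o+d*(z-o[2])/d[2]
E
python3 - <<'E'
from h import *
im=load('top'); s=load('scene')
K=lambda u,v:(260+(u+.5)/6-.5,160+(v+.5)/6-.5)
L=lambda u,v:(180+(u+.5)/7-.5,135+(v+.5)/7-.5)
a,b,c=[atz(im,*K(*p),.022) for p in ((102,212),(128,415),(541,348))]
print(a,b,c); print('sizes',np.linalg.norm(a-b),np.linalg.norm(c-b))
e=b-c; print('yaw from long',np.degrees(np.arctan2(-e[0],e[1])), 'short',np.degrees(np.arctan2((a-b)[1],(a-b)[0])))
bs=[atz(s,*L(*p),.022) for p in ((490,468),(70,372),(555,297))]; print('scene corners',bs)
e=bs[0]-bs[1]; print('yaw scene',np.degrees(np.arctan2(-e[0],e[1])),np.degrees(np.arctan2((bs[0]-bs[2])[1],(bs[0]-bs[2])[0])))
print('ball',atz(im,*K(212,355),.097),atz(s,*L(466,197),.097))
print('glass ray')
for yaw in [7,9,11]:
    y=np.radians(yaw); ax=np.array([-np.sin(.4887)*np.cos(y),-np.sin(.4887)*np.sin(y),np.cos(.4887)])
    g=atz(im,*K(474,267),.15); print(yaw,g-ax*.016)
# green too
C=cloud(im)
E
```

```text
[ 0.57321329 -0.02332948  0.022     ] [ 0.47716426 -0.03750943  0.022     ] [ 0.51323342 -0.2332387   0.022     ]
sizes 0.09709010217546675 0.19902495870480363
yaw from long 10.441375017724772 short 8.398048267228146
scene corners [array([ 0.57813072, -0.01930642,  0.022     ]), array([ 0.61394308, -0.21096223,  0.022     ]), array([ 0.47597786, -0.03902475,  0.022     ])]
yaw scene 10.584097461861825 10.92530332554007
ball [ 0.50617265 -0.06932034  0.097     ] [ 0.50341288 -0.06878487  0.097     ]
glass ray
7 [ 0.55262509 -0.17228545  0.1358729 ]
9 [ 0.5525886  -0.17202581  0.1358729 ]
11 [ 0.55254307 -0.1717676   0.1358729 ]
```

```bash
python3 - <<'E'
from h import *
y=np.radians(10.5);t=np.radians(28)
R=np.array([[np.cos(y),-np.sin(y),0],[np.sin(y),np.cos(y),0],[0,0,1]])@np.array([[np.cos(t),0,-np.sin(t)],[0,1,0],[np.sin(t),0,np.cos(t)]])
print(R[:,2])
o=np.array([.5525,-.172,.1359])
for n in ('top','scene'):
    im=load(n);C=cloud(im); q=(C-o)@R
    m=(np.hypot(q[...,0],q[...,1])<.028)&(abs(q[...,2])<.04)
    g=m&(np.hypot(q[...,0],q[...,1])<.014)
    print(n,g.sum(),np.median(q[g][:,2]),q[g].mean(0),q[g][:,2].std())
    P=q[g]; A=np.c_[P[:,:2],np.ones(len(P))]; print(np.linalg.lstsq(A,P[:,2],rcond=None)[0])
    # overlay circles
    th=np.linspace(0,2*np.pi,60); sc=6
    u0,v0=(300,170) if n=='top' else (180,130)
    big=cv2.resize(im['color'][v0:v0+80,u0:u0+80],None,fx=7,fy=7,interpolation=cv2.INTER_CUBIC)[:,:,::-1].copy()
    for r,z,col in ((.021,.016,(0,255,0)),(.024,.0055,(0,255,255)),(.024,-.0055,(255,0,255)),(.029,-.0145,(255,255,255))):
        w=o+np.c_[r*np.cos(th),r*np.sin(th),z+0*th]@R.T
        p=(proj(im,w)-[u0,v0]+.5)*7-.5
        cv2.polylines(big,[p.round().astype(int)],True,col,1)
    cv2.imwrite('pics/ov_%s.png'%n,big)
E
```

```text
[-0.46161022 -0.0855544   0.88294759]
top 85 0.014689596638457255 [-7.82915891e-05 -2.27981086e-04  1.47107847e-02] 0.001604965336792909
[-0.03322627  0.03582158  0.01471635]
scene 23 0.016414754774287596 [-4.53132386e-04 -5.09420256e-05  1.64590389e-02] 0.0006423880269499
[-0.03084464  0.00376874  0.01644525]
```

```bash
python3 -c "
import cv2,numpy as np
cv2.imwrite('pics/ov.png',cv2.resize(np.hstack([cv2.imread('pics/ov_top.png'),cv2.imread('pics/ov_scene.png')]),(800,400)))"
```

```text
(no output)
```

View pics/ov.png

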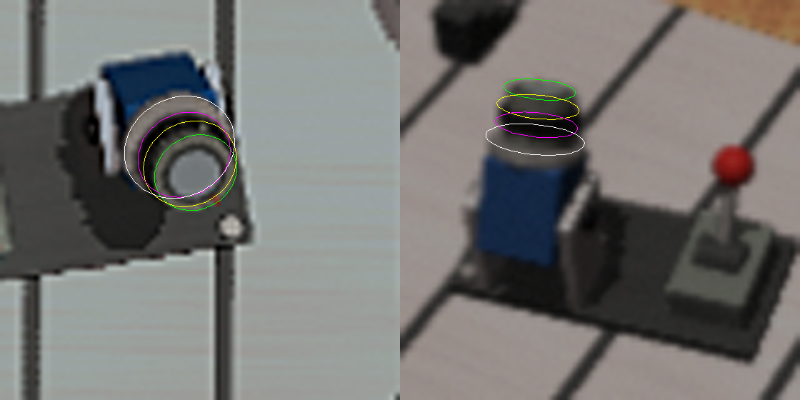

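The overlay matches in both views: the ring centre is near (0.5525, -0.172, 0.135), and the yaw is about 10.5° from both the plate edges and the lever ball. I'll move to a standoff, keeping high and clear of the tall objects.

```bash
python3 -m pendant '[[[0,0,0],[-0.04,-0.033,-0.0065],-1],[[0,0,0],[-0.04,-0.033,-0.0065],-1],[[0,0,0],[-0.04,-0.033,-0.0065],-1],[[0,0,0],[-0.04,-0.033,-0.0065],-1],[[0,0,0],[-0.04,-0.033,-0.0065],-1],[[0,0,0],[-0.04,-0.033,-0.0065],-1],[[0,0,0],[-0.04,-0.033,-0.0065],-1],[[0,0,0],[-0.04,-0.033,-0.0065],-1]]' 25
python3 -m pendant '[[[0,0,0],[-0.026,-0.04,0.001],-1],[[0,0,0],[-0.026,-0.04,0.001],-1],[[0,0,0],[-0.026,-0.04,0.001],-1],[[0,0,0],[-0.026,-0.04,0.001],-1],[[0,0,0],[-0.026,-0.04,0.001],-1],[[0,0,0],[-0.026,-0.04,0.001],-1],[[0,0,0],[-0.026,-0.04,0.001],-1],[[0,0,0],[-0.026,-0.04,0.001],-1]]'
cat >> h.py <<'E'
from scipy.spatial.transform import Rotation as Ro
def camR(yaw=10.5):
    y=np.radians(yaw);t=np.radians(28)
    return np.array([[np.cos(y),-np.sin(y),0],[np.sin(y),np.cos(y),0],[0,0,1]])@np.array([[np.cos(t),0,-np.sin(t)],[0,1,0],[np.sin(t),0,np.cos(t)]])
RC=np.array([.5525,-.172,.1355])
def toolR(phi,R=None):
    R=camR() if R is None else R
    return np.c_[R[:,1],R[:,0],-R[:,2]]@Ro.from_euler('z',phi,degrees=True).as_matrix()
def rep(h,phi=None,rc=RC):
    """target: TCP at ring centre + h along lens axis, phi deg; prints needed shift and turn in tool axes"""
    s=monitor.get_state(); T=Ro.from_rotvec(s['tool_rot']).as_matrix()
    A=camR()
    cur=np.degrees(Ro.from_matrix(toolR(0).T@T).as_rotvec())
    rel=A.T@(s['position']-rc)
    print('t',round(s['time'],2),'pos',s['position'].round(4),'lens-frame',rel.round(4),'rot err vs phi0',cur.round(2),'grip',round(s['grip_width'],3))
    print('q',s['joint_positions'].round(3),'F',s['ft_force'].round(1),'M',s['torque'].round(2))
    tgt=rc+A[:,2]*h
    print('shift tool',(T.T@(tgt-s['position'])).round(4))
    if phi is not None:
        print('turn',np.degrees(Ro.from_matrix(T.T@toolR(phi)).as_rotvec()).round(2))
E
python3 -c "
from h import *
rep(.1,-75); rep(.1,0)"
```

```text
time: 1.15
position: [0.4586, 0.2018, 0.2747]
tool_rot: [-0.717, -3.059, -0.0]
ft_force: [0.5, 0.7, 0.4]
grip_width: 0.997
time: 2.15
position: [0.5022, -0.177, 0.2665]
tool_rot: [0.717, 3.058, 0.001]
ft_force: [0.5, 0.3, 0.2]
grip_width: 1.0
t 2.15 pos [ 0.5022 -0.177   0.2665] lens-frame [0.017  0.0042 0.1393] rot err vs phi0 [ 25.92  12.98 -52.02] grip 1.0
q [-0.327  0.044  0.642  1.696 -0.027  1.41   1.429] F [0.5 0.3 0.2] M [ 0.05 -0.03 -0.  ]
shift tool [-0.0053 -0.0013  0.0427]
turn [-12.29 -25.32 -21.45]
t 2.15 pos [ 0.5022 -0.177   0.2665] lens-frame [0.017  0.0042 0.1393] rot err vs phi0 [ 25.92  12.98 -52.02] grip 1.0
q [-0.327  0.044  0.642  1.696 -0.027  1.41   1.429] F [0.5 0.3 0.2] M [ 0.05 -0.03 -0.  ]
shift tool [-0.0053 -0.0013  0.0427]
turn [-25.92 -12.98  52.02]
```

```bash
python3 -m pendant '[[[-3.1,-6.3,-5.35],[0,0,0],-1],[[-3.1,-6.3,-5.35],[0,0,0],-1],[[-3.1,-6.3,-5.35],[0,0,0],-1],[[-3.1,-6.3,-5.35],[0,0,0],-1],[[0,0,0],[0,0,0],-1],[[0,0,0],[0,0,0],-1]]'
python3 -c "
from h import *
rep(.1,-75)
snap('wrist','w1.png');snap('scene','s1.png')"
```

```text
time: 2.9
position: [0.5025, -0.1754, 0.267]
tool_rot: [0.119, 2.672, 0.149]
ft_force: [0.6, 0.1, -0.5]
grip_width: 1.003
t 2.9 pos [ 0.5025 -0.1754  0.267 ] lens-frame [0.0178 0.0058 0.1394] rot err vs phi0 [  0.56   0.55 -74.36] grip 1.003
q [-0.113 -0.298  0.495  2.034 -0.137  0.972  1.928] F [ 0.6  0.1 -0.5] M [-0.08  0.51  0.06]
shift tool [ 0.0151 -0.0103  0.0396]
turn [-0.1  -0.72 -0.64]
```

View pics/w1.png

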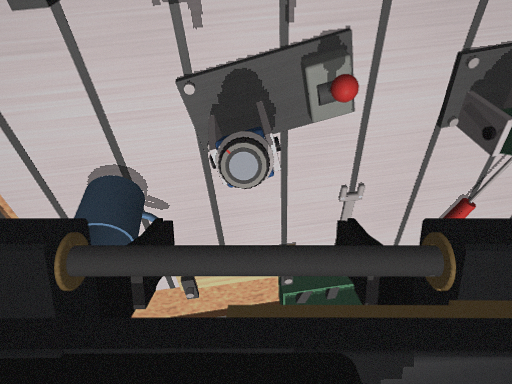

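View pics/s1.png

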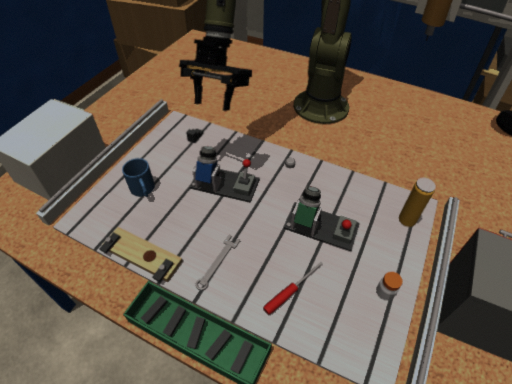

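Wrist view: blue lens at (243,162), red tick at about (228,152), lever ball at (344,88). I'll overlay the model to refine the ring position.

```bash
cat >> h.py <<'E'
def overlay(im,fn,c,half=45,sc=9,rc=RC,R=None):
    R=camR() if R is None else R
    th=np.linspace(0,2*np.pi,90)
    u0,v0=int(c[0]-half),int(c[1]-half)
    big=cv2.resize(im['color'][v0:v0+2*half,u0:u0+2*half],None,fx=sc,fy=sc,interpolation=cv2.INTER_CUBIC)[:,:,::-1].copy()
    pure=big.copy()
    for r,z,col in ((.021,.016,(0,255,0)),(.024,.0055,(0,255,255)),(.024,-.0055,(255,0,255)),(.029,-.0145,(255,255,255))):
        w=rc+np.c_[r*np.cos(th),r*np.sin(th),z+0*th]@R.T
        p=(proj(im,w)-[u0,v0]+.5)*sc-.5
        cv2.polylines(big,[p.round().astype(int)],True,col,1)
    o=np.hstack([pure,big]); s=min(1,800/o.shape[1]); cv2.imwrite('pics/'+fn,cv2.resize(o,None,fx=s,fy=s,interpolation=cv2.INTER_AREA))
E
python3 -c "
from h import *
im=load('wrist'); print(proj(im,RC+camR()[:,2]*.016))
overlay(im,'ovw.png',(243,162))
C=cloud(im);R=camR();q=(C-RC)@R
g=np.hypot(q[...,0],q[...,1])<.012
g&=abs(q[...,2]-.016)<.02
P=q[g];A=np.c_[P[:,:2],np.ones(len(P))];print(g.sum(),np.linalg.lstsq(A,P[:,2],rcond=None)[0],P.std(0))
"
```

```text
[[243.37829445 169.0704719 ]]
549 [-0.01453073  0.00286743  0.01621856] [0.00597476 0.00598515 0.00073218]
```

View pics/ovw.png

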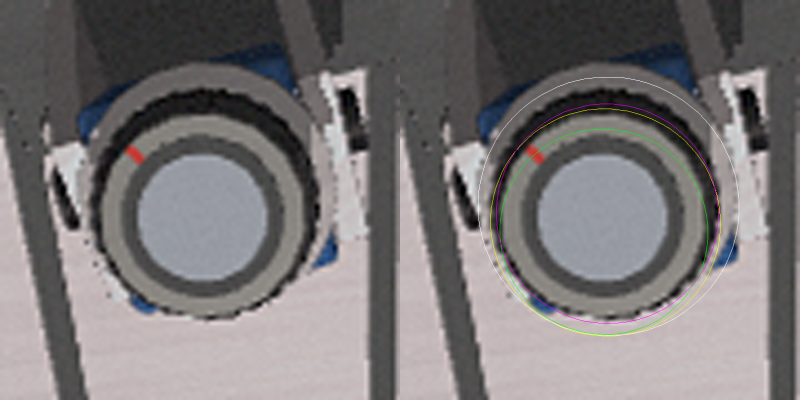

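```bash
python3 -c "
from h import *
im=load('wrist');R=camR()
M=np.linalg.inv(im['world_to_cam'])[:3,:3]
print('cam up in lens frame',R.T@M[:,1],'tool',toolR(-75).T@M[:,1], 'view dir tool',toolR(-75).T@-M[:,2])
from scipy.optimize import least_squares
t=np.array([243.2,165.2])
f=lambda d:(proj(im,RC+R@np.array([d[0],d[1],.016]))[0]-t)
d=least_squares(f,[0,0],x_scale=.001).x;print('offset lens frame',d,'world',R@np.r_[d,0])
im=load('top');print(proj(im,RC+R[:,2]*.016), 260+(474.5)/6-.5,160+267.5/6-.5)
for dx in(.001,):print(proj(im,RC+R[:,2]*.016+R[:,0]*dx))
im=load('scene');print(proj(im,RC+R[:,2]*.016))
print(proj(im,RC+R[:,2]*.016+R[:,0]*.001))
overlay(im,'ovs.png',(208,157),half=22,sc=18)
"
```

```text
cam up in lens frame [-0.93477048  0.26198576 -0.23993252] tool [0.97072585 0.0111224  0.23993252] view dir tool [-0.23990314 -0.0039245   0.9707889 ]
offset lens frame [-0.00341387  0.00082291] world [-0.00311376  0.00025982 -0.00160272]
[[338.61766042 204.11285127]] 338.5833333333333 204.08333333333334
[[338.59658375 203.75823702]]
[[207.4825332  147.50326045]]
[[207.35614139 147.58121245]]
```

View pics/ovs.png

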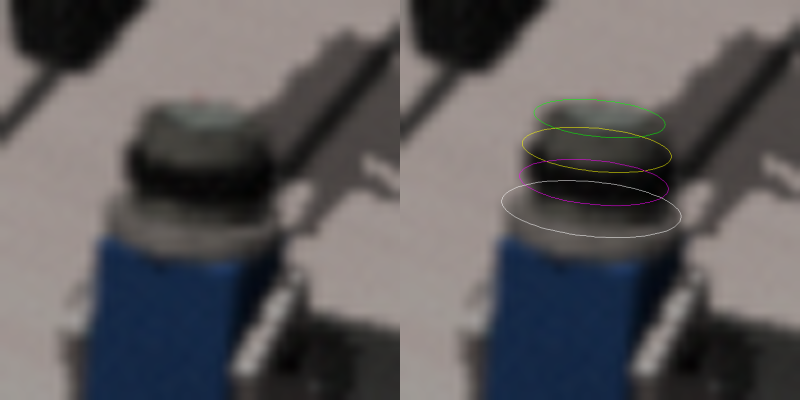

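```bash
cat >> h.py <<'E'
RC=RC+camR()@np.array([-.0016,.0004,0])
E
sed -i 's/def rep(h,phi=None,rc=RC):/def rep(h,phi=None,rc=None):\n    rc=RC if rc is None else rc/' h.py
python3 -c "
from h import *
rep(.06,-75)"
```

```text
t 3.0 pos [ 0.5034 -0.174   0.2672] lens-frame [0.0205 0.0066 0.1391] rot err vs phi0 [  0.48   0.59 -74.56] grip 1.003
q [-0.116 -0.298  0.495  2.033 -0.138  0.972  1.93 ] F [ 0.5  0.3 -0.4] M [-0.09  0.53  0.03]
shift tool [ 0.017  -0.0118  0.0793]
turn [-0.03 -0.71 -0.44]
```

```bash
python3 -m pendant '[[[0,0,0],[0.0042,-0.003,0.02],-1],[[0,0,0],[0.0042,-0.003,0.02],-1],[[0,0,0],[0.0042,-0.003,0.02],-1],[[0,-0.7,-0.4],[0.0042,-0.003,0.019],-1],[[0,0,0],[0,0,0],-1],[[0,0,0],[0,0,0],-1]]'
python3 -c "
from h import *
rep(-.008,-75)"
```

```text
time: 3.75
position: [0.5233, -0.1776, 0.1884]
tool_rot: [0.105, 2.658, 0.146]
ft_force: [-0.5, -0.7, 0.1]
grip_width: 0.996
t 3.75 pos [ 0.5233 -0.1776  0.1884] lens-frame [ 0.0002 -0.0006  0.0607] rot err vs phi0 [ 0.000e+00 -5.000e-02 -7.497e+01] grip 0.996
q [-0.151 -0.193  0.568  2.123 -0.24   0.789  2.057] F [-0.5 -0.7  0.1] M [-0.08  0.57  0.05]
shift tool [0.0004 0.0006 0.0687]
turn [-0.03  0.04 -0.03]
```

```bash
python3 -m pendant '[[[0,0,0],[0,0,0.014],-1],[[0,0,0],[0,0.0005,0.014],-1],[[0,0,0],[0,0,0.014],-1],[[0,0,0],[0,0,0.014],-1],[[0,0,0],[0,0,0.0125],-1],[[0,0,0],[0,0,0],-1],[[0,0,0],[0,0,0],-1]]'
python3 -c "
from h import *
rep(-.008,-75)
snap('wrist','w2.png');snap('scene','s2.png')"
```

```text
time: 4.62
position: [0.5538, -0.1725, 0.1267]
tool_rot: [0.108, 2.659, 0.145]
ft_force: [-0.1, 0.2, 0.2]
grip_width: 0.999
t 4.62 pos [ 0.5538 -0.1725  0.1267] lens-frame [-0.0014 -0.0011 -0.0083] rot err vs phi0 [ 8.000e-02 -4.000e-02 -7.485e+01] grip 0.999
q [-0.193 -0.04   0.616  2.145 -0.411  0.661  2.195] F [-0.1  0.2  0.2] M [-0.08  0.59  0.02]
shift tool [-0.0011  0.0014 -0.0003]
turn [-0.09 -0.01 -0.15]
```

View pics/w2.png

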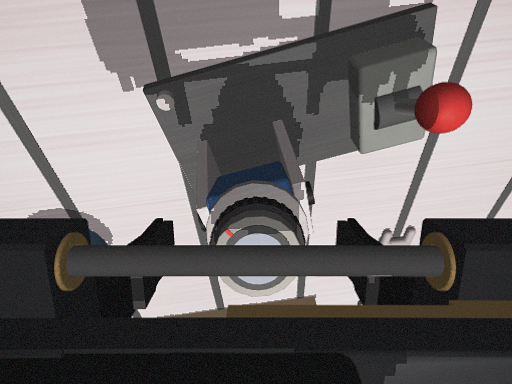

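View pics/s2.png

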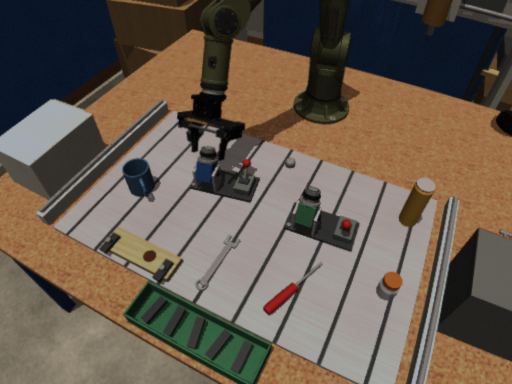

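The fingers straddle the ring, lens centred between them (col ~258, fingers at 172 and 338). I'll close gently to sense the centring along the jaw direction.

```bash
python3 -m pendant '[[[0,0,0],[-0.001,0.0014,0],-0.1],[[0,0,0],[0,0,0],0.0],[[0,0,0],[0,0,0],0.1],[[0,0,0],[0,0,0],0.3],[[0,0,0],[0,0,0],0.3],[[0,0,0],[0,0,0],0.3]]' 5
python3 -c "
from h import *
rep(-.008,-75)
s=monitor.get_state();T=Ro.from_rotvec(s['tool_rot']).as_matrix();print('F tool',T.T@s['ft_force'])"
```

```text
time: 5.48
position: [0.5548, -0.1713, 0.1275]
tool_rot: [0.109, 2.659, 0.145]
ft_force: [-0.2, -0.9, 1.0]
grip_width: 0.546
t 5.47 pos [ 0.5548 -0.1713  0.1275] lens-frame [-0.0001 -0.0001 -0.0082] rot err vs phi0 [ 7.000e-02 -7.000e-02 -7.484e+01] grip 0.546
q [-0.194 -0.041  0.613  2.144 -0.408  0.661  2.19 ] F [-0.2 -0.9  1. ] M [-0.29  0.58 -0.13]
shift tool [-0.0001  0.0001 -0.0002]
turn [-0.09  0.01 -0.16]
F tool [-0.30744064 -0.74885752 -1.03923333]
```

```bash
cat > r.py <<'E'
from h import *
rep(-.008)
s=monitor.get_state();T=Ro.from_rotvec(s['tool_rot']).as_matrix();print('F tool',(T.T@s['ft_force']).round(2),'M tool',(T.T@s['torque']).round(2))
E
python3 -m pendant '[[[0,0,0],[0,0,0],0.6],[[0,0,0],[0,0,0],0.6],[[0,0,5],[0,0,0],0.6],[[0,0,10],[0,0,0],0.6],[[0,0,10],[0,0,0],0.6],[[0,0,0],[0,0,0],0.6]]' 25
python3 r.py
```

```text
time: 6.22
position: [0.5547, -0.1715, 0.1275]
tool_rot: [0.686, 2.596, 0.284]
ft_force: [0.5, -2.7, -1.2]
grip_width: 0.542
t 6.22 pos [ 0.5547 -0.1715  0.1275] lens-frame [-0.0001 -0.0003 -0.0082] rot err vs phi0 [  0.05  -0.09 -49.91] grip 0.542
q [-0.179 -0.04   0.598  2.143 -0.41   0.661  1.756] F [ 0.5 -2.7 -1.2] M [-0.42  0.65 -0.41]
shift tool [ 0.0001  0.0003 -0.0002]
F tool [-1.34 -2.48  1.1 ] M tool [0.81 0.25 0.22]
```

The measured moment about the tool axis is 0.22 N m, which matches the ring's drag, so the ring is turning with very little side force. I'll continue.

```bash
python3 -m pendant '[[[0,0,10],[0,0,0],0.6],[[0,0,10],[0,0,0],0.6],[[0,0,10],[0,0,0],0.6],[[0,0,10],[0,0,0],0.6],[[0,0,0],[0,0,0],0.6]]'
python3 r.py
```

```text
time: 6.85
position: [0.5546, -0.1716, 0.1274]
tool_rot: [1.57, 2.265, 0.486]
ft_force: [-0.8, -2.0, -1.6]
grip_width: 0.542
t 6.85 pos [ 0.5546 -0.1716  0.1274] lens-frame [-0.0003 -0.0004 -0.0082] rot err vs phi0 [  0.03  -0.1  -10.05] grip 0.542
q [-0.155 -0.038  0.575  2.143 -0.412  0.662  1.062] F [-0.8 -2.  -1.6] M [-0.68  0.79 -0.46]
shift tool [ 0.0003  0.0004 -0.0002]
F tool [-1.44 -2.06  0.84] M tool [ 1.   -0.51  0.16]
```

```bash
python3 -m pendant '[[[0,0,10],[0,0,0],0.6],[[0,0,10],[0,0,0],0.6],[[0,0,10],[0,0,0],0.6],[[0,0,10],[0,0,0],0.6],[[0,0,10],[0,0,0],0.6],[[0,0,0],[0,0,0],0.6]]'
python3 r.py
```

```text
time: 7.6
position: [0.5543, -0.1716, 0.1272]
tool_rot: [2.502, 1.462, 0.678]
ft_force: [-2.7, -3.4, -1.5]
grip_width: 0.543
t 7.6 pos [ 0.5543 -0.1716  0.1272] lens-frame [-0.0007 -0.0003 -0.0082] rot err vs phi0 [ 2.000e-02 -1.000e-01  3.987e+01] grip 0.543
q [-0.127 -0.037  0.548  2.142 -0.415  0.663  0.193] F [-2.7 -3.4 -1.5] M [-0.87  1.11 -0.49]
shift tool [ 0.0007  0.0003 -0.0002]
F tool [-4.47 -0.98 -0.22] M tool [ 0.45 -1.42  0.13]
```

```bash
python3 -m pendant '[[[0,0,10],[0,0,0],0.6],[[0,0,10],[0,0,0],0.6],[[0,0,8],[0,0,0],0.6],[[0,0,0],[0,0,0],0.6]]'
python3 r.py
python3 -m pendant '[[[0,0,3],[0,0,0],0.6],[[0,0,3],[0,0,0],0.6],[[0,0,0],[0,0,0],0.6]]'
python3 r.py
```

```text
time: 8.1
position: [0.5556, -0.1704, 0.1282]
tool_rot: [2.878, 0.847, 0.746]
ft_force: [0.6, -0.9, 0.4]
grip_width: 0.545
t 8.1 pos [ 0.5556 -0.1704  0.1282] lens-frame [ 0.0012  0.0006 -0.008 ] rot err vs phi0 [-9.000e-02 -1.000e-02  6.769e+01] grip 0.545
q [-0.113 -0.036  0.531  2.14  -0.417  0.662 -0.294] F [ 0.6 -0.9  0.4] M [-0.44  0.41  0.22]
shift tool [-0.0013  0.0001 -0.    ]
F tool [ 0.09  1.12 -0.13] M tool [-0.01 -0.53 -0.36]
time: 8.48
position: [0.5555, -0.1706, 0.1282]
tool_rot: [2.942, 0.699, 0.754]
ft_force: [0.7, -2.0, 1.5]
grip_width: 0.54
t 8.47 pos [ 0.5555 -0.1706  0.1282] lens-frame [ 0.001   0.0004 -0.008 ] rot err vs phi0 [-8.000e-02 -2.000e-02  7.375e+01] grip 0.54
q [-0.11  -0.036  0.528  2.14  -0.417  0.663 -0.399] F [ 0.7 -2.   1.5] M [-0.64  0.38  0.53]
shift tool [-0.001   0.0001  0.    ]
F tool [ 0.38  2.31 -1.17] M tool [-0.1  -0.54 -0.74]
```

Resistance climbed to 0.74 N m, far above the 0.2 N m drag, so the ring should be at the stop. I'll release, back off along the lens and check the ticks.

```bash
python3 -m pendant '[[[0,0,0],[0,0,0],-1],[[0,0,0],[0,0,0],-1],[[0,0,0],[0,0,0],-1],[[0,0,0],[0,0,0],-1]]'
python3 r.py
python3 -m pendant '[[[0,0,0],[0,0,-0.015],-1],[[0,0,0],[0,0,-0.02],-1],[[0,0,0],[0,0,-0.025],-1],[[0,0,0],[0,0,-0.03],-1],[[0,0,0],[0,0,0],-1]]'
python3 -c "
from h import *
rep(.1,-75)
snap('wrist','w3.png');im=snap('top','t3.png')
cv2.imwrite('pics/t3c.png',cv2.resize(im['color'][160:245,260:380],None,fx=6,fy=6,interpolation=cv2.INTER_CUBIC)[:,:,::-1])"
```

```text
time: 8.98
position: [0.5546, -0.1708, 0.1273]
tool_rot: [2.946, 0.69, 0.753]
ft_force: [-0.3, -0.4, 0.3]
grip_width: 0.915
t 8.97 pos [ 0.5546 -0.1708  0.1273] lens-frame [-0.0002  0.0003 -0.0083] rot err vs phi0 [-0.000e+00 -6.000e-02  7.414e+01] grip 0.915
q [-0.109 -0.036  0.529  2.141 -0.417  0.663 -0.405] F [-0.3 -0.4  0.3] M [-0.17  0.69 -0.01]
shift tool [ 0.0001  0.0004 -0.0003]
F tool [-0.27  0.31 -0.46] M tool [ 0.15 -0.7  -0.01]
time: 9.6
position: [0.5141, -0.1796, 0.2096]
tool_rot: [2.943, 0.687, 0.76]
ft_force: [0.3, 0.5, -0.4]
grip_width: 0.999
t 9.6 pos [ 0.5141 -0.1796  0.2096] lens-frame [ 0.0018 -0.0009  0.0839] rot err vs phi0 [-3.300e-01  2.000e-02  7.416e+01] grip 0.999
q [-0.069 -0.227  0.492  2.11  -0.229  0.834 -0.556] F [ 0.3  0.5 -0.4] M [-0.17  0.64  0.  ]
shift tool [-0.0014 -0.0013 -0.0162]
turn [   0.34    0.23 -149.16]
```

View pics/w3.png

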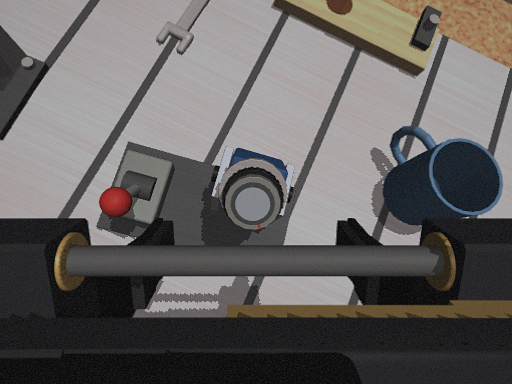

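View pics/t3c.png

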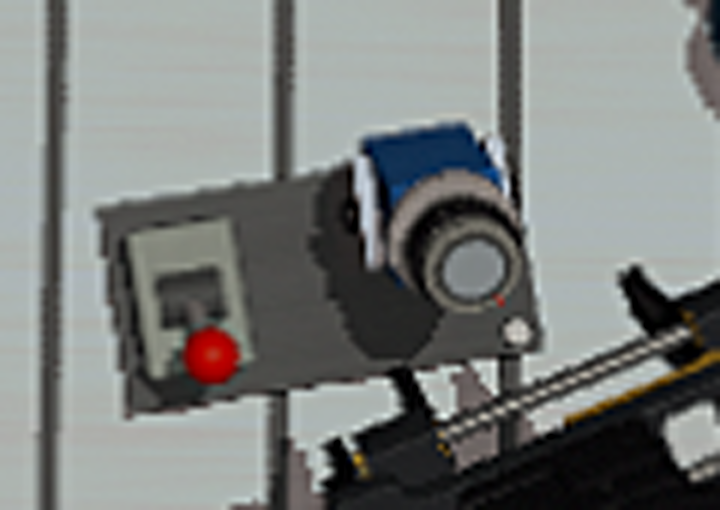

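The red tick is at the underside of the lens from here, so the ring face beside it is hidden. I'll turn back to the first viewing angle, where that face shows.

```bash
python3 -m pendant '[[[0,0,-10.5],[0,0,0],-1],[[0,0,-10.5],[0,0,0],-1],[[0,0,-10.5],[0,0,0],-1],[[0,0,-10.5],[0,0,0],-1],[[0,0,-10.5],[0,0,0],-1],[[0,0,-10.5],[0,0,0],-1],[[0,0,-10.5],[0,0,0],-1],[[0,0,-10.5],[0,0,0],-1]]'
python3 -m pendant '[[[0,0,-10.5],[0,0,0],-1],[[0,0,-10.5],[0,0,0],-1],[[0,0,-10.5],[0,0,0.005],-1],[[0,0,-10.5],[0,0,0.005],-1],[[0,0,-10.5],[0,0,0.005],-1],[[0,0,-10.5],[0,0,0.005],-1],[[0,0,-10],[0,0,0],-1],[[0,0,0],[0,0,0],-1]]'
python3 -c "
from h import *
rep(.06,-75)
im=snap('wrist','w4.png')
p=proj(im,RC+camR()[:,2]*.016)[0];print(p)
u,v=int(p[0]),int(p[1])
cv2.imwrite('pics/w4c.png',cv2.resize(im['color'][v-50:v+40,u-50:u+50],None,fx=7,fy=7,interpolation=cv2.INTER_CUBIC)[:,:,::-1])"
```

```text
time: 10.7
position: [0.5129, -0.1779, 0.2052]
tool_rot: [1.568, 2.27, 0.484]
ft_force: [0.5, -0.4, 0.0]
grip_width: 0.995
time: 11.7
position: [0.5221, -0.1762, 0.188]
tool_rot: [-0.076, 2.658, 0.101]
ft_force: [-0.2, -0.2, -0.4]
grip_width: 0.999
t 11.7 pos [ 0.5221 -0.1762  0.188 ] lens-frame [-0.0008  0.001   0.0607] rot err vs phi0 [ 1.400e-01  8.000e-02 -8.279e+01] grip 0.999
q [-0.498 -0.285  0.856  2.132 -0.056  0.782  2.042] F [-0.2 -0.2 -0.4] M [-0.04  0.55 -0.  ]
shift tool [-0.0009 -0.0009  0.0007]
turn [-0.05 -0.13  7.79]
[253.26445408 213.36994828]
```

View pics/w4c.png

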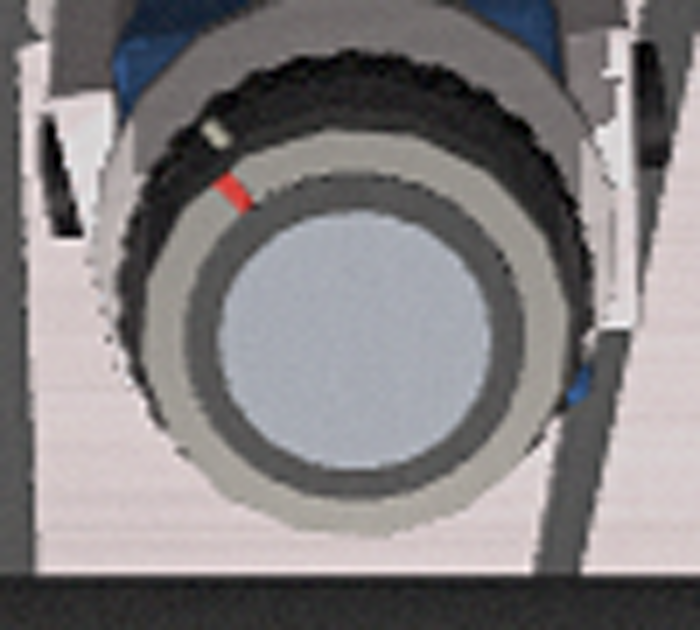

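The white tick (crop 216,133) sits directly behind the red tick (232,192). I'll check this by computing both angles.

```bash
python3 -c "
from h import *
from scipy.optimize import least_squares
im=load('wrist');R=camR()
K=lambda u,v:(203+(u+.5)/7-.5,163+(v+.5)/7-.5)
def ipl(px,rc,z):
    o,d=ray(im,*px); a=R.T@(o-rc);b=R.T@d; p=a+b*(z-a[2])/b[2]; return p
# correct rc from front ring centre px
c=ipl(K(357,333),RC,.016);rc=RC+R@np.r_[c[:2],0];print('centre off',c)
for n,px,z in(('red',(233,193),.016),('white',(216,133),.0055),):
    p=ipl(K(*px),rc,z);print(n,p,np.hypot(*p[:2]),np.degrees(np.arctan2(p[1],p[0])))
"
```

```text
centre off [-0.00223528  0.00049402  0.016     ]
red [-0.0152307  -0.00984583  0.016     ] 0.01813600015638858 -147.11951448067745
white [-0.01885275 -0.01161702  0.0055    ] 0.022144550058768506 -148.3587239274496
```

The two ticks are within 1.3° of each other, so the iris is at its stop. Next comes the lever: fingers shut, tool vertical, pushing the ball along the camera's +x from the robot's side.

```bash
cat > l.py <<'E'
from h import *
import sys
y=np.radians(10.5);ex=np.array([np.cos(y),np.sin(y),0]);ey=np.array([-np.sin(y),np.cos(y),0])
O=np.array([.552,-.172,.012])
RT=np.c_[ey,ex,[0,0,-1]]
def go(x,yy,z):
    s=monitor.get_state();T=Ro.from_rotvec(s['tool_rot']).as_matrix()
    t=np.array([O[0],O[1],0])+ex*x+ey*yy+[0,0,z]
    d=s['position']-O
    print('t',round(s['time'],2),'cam frame',[round(float(v),4) for v in (d@ex,d@ey)],'z',s['position'][2].round(4),'q',s['joint_positions'].round(2))
    print('shift tool',(T.T@(t-s['position'])).round(4),'shift in RT axes',(RT.T@(t-s['position'])).round(4),'turn',np.degrees(Ro.from_matrix(T.T@RT).as_rotvec()).round(2),'F cam',(RT.T@s['ft_force']).round(1),'grip',s['grip_width'])
go(*map(float,sys.argv[1:4]))
E
python3 l.py -0.06 0.02 0.24
```

```text
t 11.75 cam frame [-0.0301, 0.0012] z 0.1883 q [-0.5  -0.28  0.86  2.13 -0.06  0.78  2.04]
shift tool [ 0.0046  0.0183 -0.0597] shift in RT axes [ 0.0188 -0.0299 -0.0517] turn [22.81 20.12 80.93] F cam [ 0.9 -0.2  0.6] grip 0.9989687163027873
```

```bash
python3 -m pendant '[[[0,0,0],[0,0,-0.015],1],[[2.53,2.24,9.0],[0,0,-0.005],1],[[2.53,2.24,9.0],[0,0,-0.005],1],[[2.53,2.24,9.0],[0,0,-0.005],1],[[2.53,2.24,9.0],[0,0,-0.005],1],[[2.53,2.24,9.0],[0,0,-0.005],1],[[2.53,2.24,9.0],[0,0,-0.005],1],[[2.53,2.24,9.0],[0,0,-0.005],1]]'
python3 l.py -0.08 0.11 0.2
```

```text
time: 12.75
position: [0.5041, -0.1774, 0.2349]
tool_rot: [1.555, 2.596, 0.028]
ft_force: [0.3, -0.2, 0.2]
grip_width: 0.173
t 12.75 cam frame [-0.048, 0.0034] z 0.2349 q [-0.21 -0.04  0.48  1.83  0.03  1.23  0.75]
shift tool [ 0.114  -0.0004  0.0249] shift in RT axes [ 0.1066 -0.032   0.0349] turn [ 5.04  4.42 17.63] F cam [-0.2  0.3 -0.2] grip 0.17288247510599947
```

```bash
python3 -m pendant '[[[2.52,2.21,8.8],[0,0,0],1],[[2.52,2.21,8.8],[0,0,0],1],[[0,0,0],[0.027,-0.008,0],1],[[0,0,0],[0.027,-0.008,0],1],[[0,0,0],[0.027,-0.008,0],1],[[0,0,0],[0.026,-0.008,0],1],[[0,0,0],[0,0,0],1]]'
python3 l.py -0.08 0.11 0.078
python3 -c "
from h import *
snap('scene','s5.png');snap('wrist','w5.png')"
```

```text
time: 13.62
position: [0.452, -0.077, 0.2346]
tool_rot: [1.996, 2.423, 0.001]
ft_force: [0.9, 0.5, -0.2]
grip_width: 0.001
t 13.62 cam frame [-0.0811, 0.1116] z 0.2346 q [-0.3  -0.12  0.38  1.9   0.04  1.35  0.26]
shift tool [-0.0015  0.0008  0.1566] shift in RT axes [-0.0016  0.0011  0.1566] turn [0.1  0.05 0.53] F cam [0.4 1.  0.2] grip 0.0005218214312264303
```

View pics/s5.png

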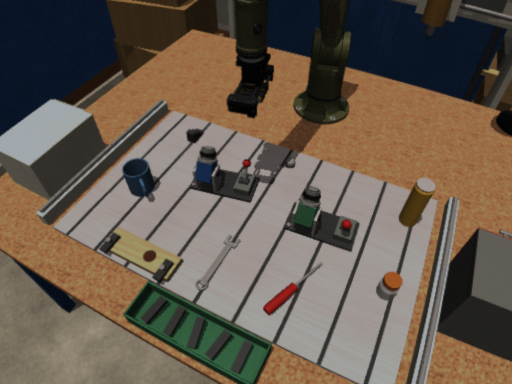

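View pics/w5.png

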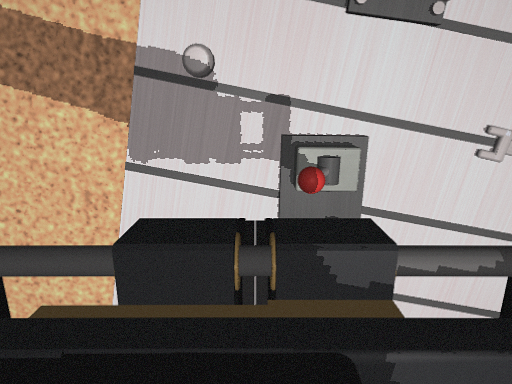

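The fingers are shut (col 255 in the wrist view) and the ball is ahead at (311,180), with clear space behind it. Descending, then pushing.

```bash
python3 -m pendant '[[[0,0,0.5],[-0.0015,0,0.04],1],[[0,0,0],[0,0,0.04],1],[[0,0,0],[0,0,0.04],1],[[0,0,0],[0,0,0.037],1],[[0,0,0],[0,0,0],1],[[0,0,0],[0,0,0],1]]'
python3 l.py 0.0 0.11 0.078
python3 -c "
from h import *
snap('wrist','w6.png')"
```

```text
time: 14.48
position: [0.4542, -0.0815, 0.0793]
tool_rot: [2.008, 2.41, 0.002]
ft_force: [-0.3, -0.4, 1.2]
grip_width: 0.003
t 14.47 cam frame [-0.0797, 0.1068] z 0.0793 q [-0.28  0.04  0.41  2.09 -0.02  1.01  0.32]
shift tool [0.0034 0.0797 0.0016] shift in RT axes [0.0032 0.0797 0.0013] turn [ 0.21  0.15 -0.12] F cam [-0.3 -0.4 -1.2] grip 0.003051582524362373
```

View pics/w6.png

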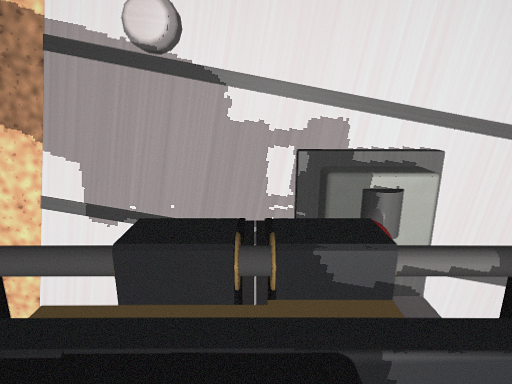

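```bash
python3 -m pendant '[[[0,0,0],[0.003,0.01,0],1],[[0,0,0],[0,0.012,0],1],[[0,0,0],[0,0.012,0],1],[[0,0,0],[0,0.012,0],1],[[0,0,0],[0,0.012,0],1],[[0,0,0],[0,0,0],1]]'
python3 l.py 0.0 0.11 0.078
python3 -c "
from h import *
im=snap('scene','s7.png')
cv2.imwrite('pics/s7c.png',cv2.resize(im['color'][120:215,170:290],None,fx=6,fy=6,interpolation=cv2.INTER_CUBIC)[:,:,::-1])"
```

```text
time: 15.28
position: [0.5109, -0.0669, 0.0781]
tool_rot: [2.006, 2.412, 0.001]
ft_force: [-0.1, -0.9, -0.0]
grip_width: 0.008
t 15.28 cam frame [-0.0213, 0.1108] z 0.0781 q [-0.29  0.16  0.4   1.97 -0.07  1.02  0.32]
shift tool [-0.0008  0.0213  0.0002] shift in RT axes [-0.0008  0.0213  0.0001] turn [0.18 0.14 0.  ] F cam [-0.9 -0.3  0. ] grip 0.00835165796191488
```

View pics/s7c.png

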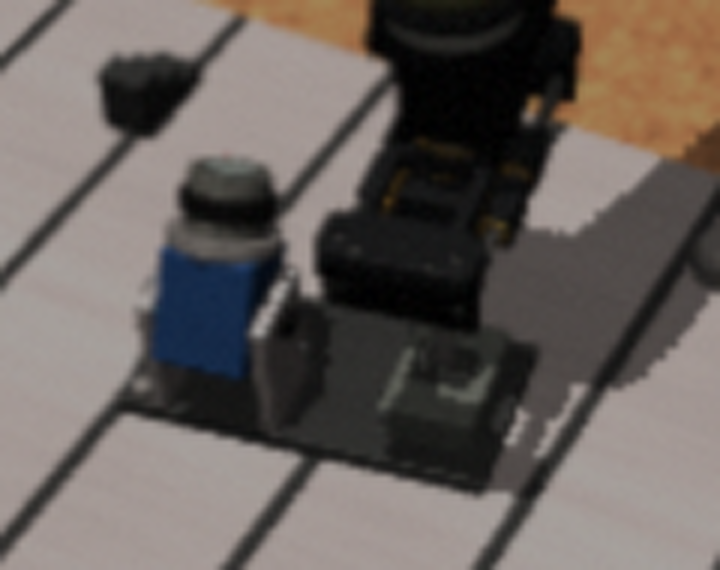

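The gripper body hides the ball from this camera, so I'll push in smaller steps and watch the force.

```bash
python3 -m pendant '[[[0,0,0],[0,0.006,0],1],[[0,0,0],[0,0.006,0],1],[[0,0,0],[0,0.005,0],1],[[0,0,0],[0,0,0],1]]'
python3 l.py 0.0 0.11 0.078
python3 -m pendant '[[[0,0,0],[0,0.004,0],1],[[0,0,0],[0,0.004,0],1],[[0,0,0],[0,0,0],1]]'
python3 l.py 0.0 0.11 0.078
python3 -c "
from h import *
snap('wrist','w8.png')"
```

```text
time: 15.82
position: [0.5268, -0.064, 0.0783]
tool_rot: [2.007, 2.413, 0.001]
ft_force: [-0.8, -0.2, -0.1]
grip_width: 0.007
t 15.82 cam frame [-0.0051, 0.1108] z 0.0783 q [-0.29  0.19  0.39  1.93 -0.08  1.03  0.33]
shift tool [-0.0008  0.0051  0.0003] shift in RT axes [-0.0008  0.0051  0.0003] turn [ 0.15  0.12 -0.02] F cam [-0.1 -0.8  0.1] grip 0.00732977875069124
time: 16.2
position: [0.5343, -0.0626, 0.0782]
tool_rot: [2.008, 2.413, 0.0]
ft_force: [-0.9, -0.1, -0.6]
grip_width: 0.004
t 16.2 cam frame [0.0025, 0.1108] z 0.0782 q [-0.29  0.21  0.39  1.91 -0.09  1.03  0.33]
shift tool [-0.0008 -0.0025  0.0002] shift in RT axes [-0.0008 -0.0025  0.0002] turn [ 0.11  0.11 -0.02] F cam [ 0.  -0.9  0.6] grip 0.00429625177757793
```

View pics/w8.png

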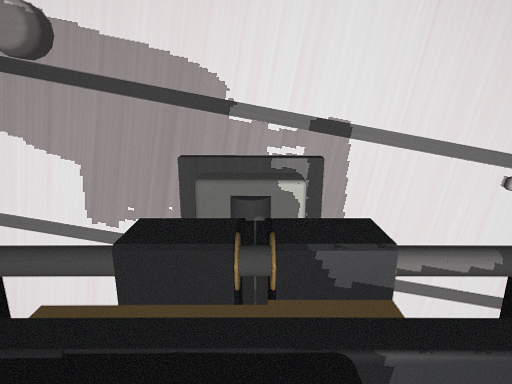

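```bash
python3 -m pendant '[[[0,0,0],[0,0.003,0],1],[[0,0,0],[0,0.003,0],1],[[0,0,0],[0,0,0],1]]'
python3 l.py 0.0 0.11 0.078
python3 -m pendant '[[[0,0,0],[0,0.003,0],1],[[0,0,0],[0,0.002,0],1],[[0,0,0],[0,0,0],1]]'
python3 l.py 0.0 0.11 0.078
```

```text
time: 16.62
position: [0.5373, -0.0621, 0.0777]
tool_rot: [-2.009, -2.413, 0.006]
ft_force: [-7.1, -1.5, 4.6]
grip_width: 0.006
t 16.62 cam frame [0.0056, 0.1107] z 0.0777 q [-0.29  0.22  0.39  1.9  -0.09  1.04  0.33]
shift tool [-0.0007 -0.0056 -0.0003] shift in RT axes [-0.0007 -0.0056 -0.0003] turn [-0.24  0.05 -0.06] F cam [-0.2 -7.3 -4.6] grip 0.006444293796781042
time: 17.0
position: [0.538, -0.062, 0.0773]
tool_rot: [-2.005, -2.407, 0.015]
ft_force: [-18.1, -1.6, 11.5]
grip_width: 0.003
t 17.0 cam frame [0.0063, 0.1107] z 0.0773 q [-0.29  0.23  0.39  1.89 -0.1   1.05  0.33]
shift tool [-0.0007 -0.0063 -0.0006] shift in RT axes [-0.0007 -0.0063 -0.0007] turn [-0.74 -0.04 -0.11] F cam [  1.7 -18.1 -11.5] grip 0.002582381535677701
```

The force rose to 18 N with the fingers stalled at x = +6 mm, so the lever is on its stop. I'll back off, raise and look.

```bash
python3 -m pendant '[[[0,0,0],[0,-0.02,0],1],[[0,0,0],[0,-0.03,0],1],[[0,0,0],[0,-0.03,0],1],[[0,0,0],[0,-0.01,-0.03],1],[[0,0,0],[0,0,-0.05],1],[[0,0,0],[0,0,-0.05],1],[[0,0,0],[0,0,-0.02],1],[[0,0,0],[0,0,0],1]]'
python3 l.py -0.08 0.11 0.2
python3 -c "
from h import *
for n in('scene','top','wrist'): snap(n,n+'9.png')
im=load('top');c=im['color']
cv2.imwrite('pics/t9c.png',cv2.resize(c[160:245,260:380],None,fx=6,fy=6,interpolation=cv2.INTER_CUBIC)[:,:,::-1])
R=camR();y=np.radians(10.5)
for n in('top','scene'):
    im=load(n);X=cloud(im);col=im['color'].astype(int)
    m=(X[...,0]>.4)&(X[...,0]<.7)&(X[...,1]<0.0)&(X[...,1]>-.12)&(X[...,2]>.05)&(col[...,0]>120)&(col[...,1]<70)
    v,u=np.nonzero(m);p=atz(im,u.mean(),v.mean(),.097)
    d=p-[.552,-.172,0];print(n,m.sum(),p,'cam x,y',d[0]*np.cos(y)+d[1]*np.sin(y),-d[0]*np.sin(y)+d[1]*np.cos(y))
"
```

```text
time: 18.0
position: [0.4579, -0.0768, 0.2302]
tool_rot: [2.005, 2.41, 0.007]
ft_force: [0.2, 0.2, 0.1]
grip_width: 0.007
t 18.0 cam frame [-0.0752, 0.1107] z 0.2302 q [-0.31 -0.11  0.39  1.9   0.04  1.34  0.25]
shift tool [-0.0007 -0.005   0.0301] shift in RT axes [-0.0007 -0.0048  0.0302] turn [ 0.44  0.14 -0.03] F cam [ 0.2  0.3 -0.1] grip 0.006962074210107433
top 29 [ 0.56585211 -0.05853112  0.097     ] cam x,y 0.034298211828473306 0.10904448574410776
scene 26 [ 0.55487338 -0.06101095  0.097     ] cam x,y 0.023051413130731523 0.10860690020290992
```

View pics/top9.png

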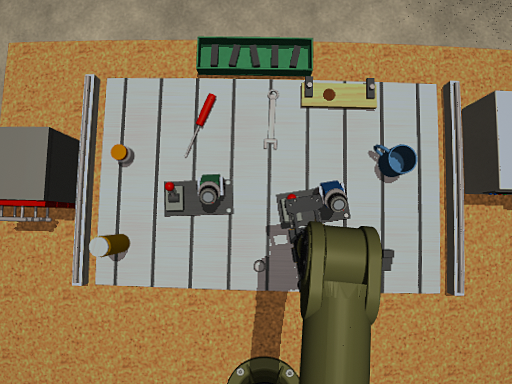

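View pics/scene9.png

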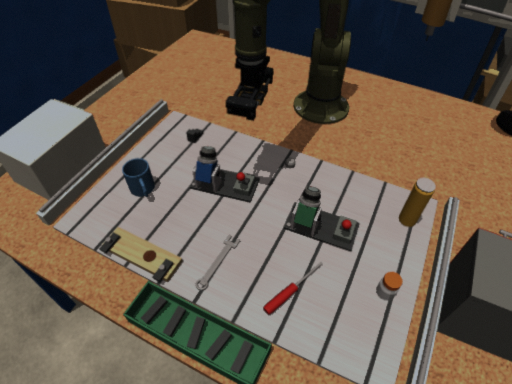

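The lever now leans over, but the scene estimate (23 mm) and top estimate (34 mm, partly shadowed or occluded) disagree. I'll check with a tighter view.

```bash
python3 -c "
from h import *
y=np.radians(10.5);ex=np.array([np.cos(y),np.sin(y),0]);ey=np.array([-np.sin(y),np.cos(y),0]);O=np.array([.552,-.172,.012])
outs=[]
for n,c in(('scene',(242,175)),('top',(292,197))):
    im=load(n);col=im['color'].astype(int);h=20
    m=np.zeros(col.shape[:2],bool);m[c[1]-h:c[1]+h,c[0]-h:c[0]+h]=True
    m&=(col[...,0]>2.0*col[...,1])&(col[...,0]>50)
    v,u=np.nonzero(m);print(n,m.sum(),u.mean(),v.mean(),u.min(),u.max(),v.min(),v.max())
    big=cv2.resize(im['color'][c[1]-h:c[1]+h,c[0]-h:c[0]+h],None,fx=10,fy=10,interpolation=cv2.INTER_CUBIC)[:,:,::-1].copy()
    for th,k in((.7,(0,255,255)),(.85,(255,0,255)),(1.0,(0,255,0))):
        p=O+ex*.06*np.sin(th-.5)+ey*.11+np.array([0,0,.032+.06*np.cos(th-.5)])
        q=proj(im,p)[0];print(n,th,q)
        o=(q-[c[0]-h,c[1]-h]+.5)*10-.5
        M=im['world_to_cam'];d=-(M@np.r_[p,1])[2]
        cv2.circle(big,tuple(o.round().astype(int).tolist()),int(.013/d*im['fx']*10),k,1)
    outs.append(big)
cv2.imwrite('pics/lev.png',np.hstack(outs))"
```

```text
scene 53 240.0754716981132 175.75471698113208 236 244 172 179
scene 0.7 [241.83399139 170.7665838 ]
scene 0.85 [240.95074064 173.40492452]
scene 1.0 [240.12405173 176.24732661]
top 39 291.0 196.17948717948718 287 295 194 198
top 0.7 [292.45994599 204.42294116]
top 0.85 [291.82886136 201.23002544]
top 1.0 [291.18745898 198.25570344]
```

View pics/lev.png

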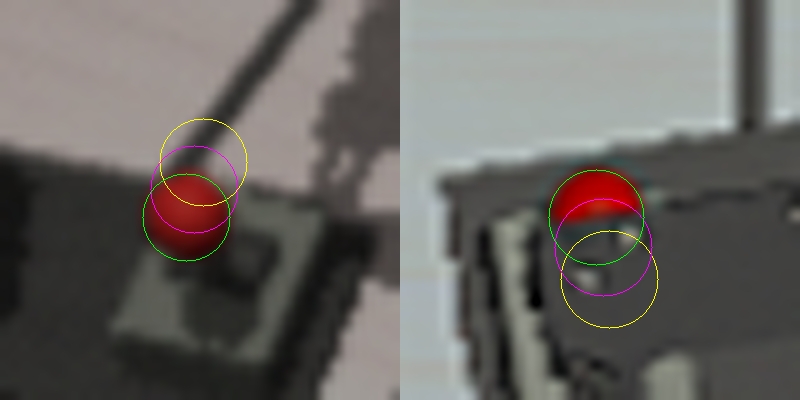

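In both views the ball matches the model's fully-over (1.0 rad) position. The arm is clear and nothing else has moved, so I'm handing in.

```bash
python3 -c "
from h import *
s=monitor.get_state();print(s['time'],s['position'],s['ft_force'],abs(s['qd']).max())
print(order.close_job())"
```

```text
18.15 [ 0.4555582  -0.07672906  0.22687987] [ 0.03883166  0.08038309 -0.69958757] 0.007375638657336985
the job is handed in; nothing more can be done
None
```

I closed the blue camera's iris ring to its stop, then pushed its red lever fully over. I handed the job in at 18.2 s with the arm clear and still; the hand-in reports no verdict.

- **Iris:** I gripped the ring at 25 N, tool in line with the lens, and turned it clockwise about 149°. The resisting moment rose to about 0.74 N m, against a drag of about 0.2 N m. After letting go, the wrist picture showed the white tick within about 1.3° of the red one. I did not look at the ring again after moving the lever.
- **Grey rings:** contact on them can't be measured directly. Side forces stayed below about 5 N at each reading while turning. The tool shifted about 2 mm in one step just before the stop, with no force spike at that reading.
- **Lever:** it stalled against its stop with about 18 N of push. The ball then matched the fully-over (1.0 rad) model position in both the scene and top pictures. An earlier rough estimate from partly hidden pixels had put it at 23 mm and 34 mm in the two views, against the expected 29 mm.
- **Everything else:** the green camera and the bystanders looked unmoved in the last pictures, though I checked those by eye only. Part of the bed was hidden behind the arm in the top view.

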